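Put the hammer and pliers back in the fitted bench tray

TASK

Put the small hammer and the pliers back in the fitted wooden tray: turn each to match its own shaped pocket, lay it in, and press it down past the sprung catches until it lies flat and fully home. Do not disturb the other things on the bench.

Things in the scene. Friction and masses are not known exactly. Their poses are not given: they have to be found in the camera images.
- tray: Fixed fitted tool board of light wood, 220 (x) x 190 (y) x 23 high, pockets lined in grey. Origin: centre of its underside, on the bench. x runs along both pockets to their head/nose ends. Hammer-shaped pocket along y = -48, 17 deep (floor 6 above the bench); pliers-shaped pocket along y = +46, 11 deep (floor 12 above the bench). Tools have about 2 clearance at each side.
- trough (a point): centre of the floor of the finger trough, at tray x = 30: 36 wide in x, floor 6 above the bench, it crosses the whole board along y, through both pockets and open at both ends, so that fingers holding a tool by its grip point go down into it
- hammer_catch (a point): hammer pocket, 58 past hammer_home: midway between two sprung steel balls (diameter 10), one in each wall. They hold the hammer's neck about 10 above home until it is pressed down here or at the grip with about 4 to 8 N; then they snap over the neck and hold it
- pliers_catch (a point): pliers pocket, 38 past pliers_home: midway between two sprung steel balls like those of the hammer; they hold the pliers' round nose about 9 above home until it is pressed down here or at the joint with about 4 to 8 N
- hammer_home (a point): on the floor of the hammer pocket, where the hammer's origin is when it is home; axes as the tray's (the hammer's axes are then parallel to them)
- hammer_head_home (a point): on the floor of the hammer pocket, where point hammer_head is when the hammer is home (82 further along +x)
- pliers_home (a point): on the floor of the pliers pocket, where the pliers' origin is when they are home; axes as the tray's (the pliers' axes are then parallel to them)
- pliers_nose_home (a point): on the floor of the pliers pocket, where point pliers_nose is when the pliers are home (60 further along +x)
- hammer: Loose jeweller's hammer lying flat, 0.2 kg, 190 long, 24 high; origin at mid-length on its underside, x towards the head, z up. Round wooden neck, diameter 16, x = -20 to 71, axis 12 above the underside. Steel head x = 70 to 94, lying along y: flat round face (diameter 24) out to y = +30, small round peen (diameter 14) out to y = -32; it fits its pocket one way only.
- hammer_butt (a point): end of the hammer's handle, x = -95, on its axis 12 above the underside; the handle swells to diameter 24 at x = -77 to -50
- hammer_grip (a point): good grip point on the hammer's neck, x = 30, on its axis 12 above the underside; over the finger trough when home. Fingers close along the hammer's y on 16 mm
- hammer_head (a point): on the underside line below the middle of the hammer's head, x = 82
- pliers: Loose closed chain-nose pliers lying flat, about 0.12 kg, 141 long, 52 wide, 14 thick; origin on their underside, x towards the nose, z up. Steel box joint x = -2 to 28, 20 wide; round nose, diameter 14 from x = 28 to 46, tapering to its tip at x = 68; two black handles, diameter 14, spreading to y = +-19 (centres) at x = -24 and running straight back to x = -73.
- pliers_grip (a point): good grip point at the centre of the pliers' joint, x = 13, 7 above the underside; over the finger trough when home. Fingers close along the pliers' y on 20 mm
- pliers_nose (a point): on the underside line below the nose, x = 60
- bench_block: bystander, loose: square polished steel bench block, 64 x 64 x 19; origin at centre of underside
- solder_disc: bystander, loose: white round soldering disc, diameter 84, 12 high; origin at centre of underside
- shears: bystander, loose: dark steel hand shears, 165 long, 12 thick, two ring handles; origin at the pivot, on the underside
- tin: bystander, loose: round aluminium tin with a lid, diameter 87, 32 high; origin at centre of underside
- jar: bystander, loose: small amber jar, diameter 44, 60 high; origin at centre of underside
- ring_clamp: bystander, loose: wooden block clamp, 120 x 26 x 24; origin at centre of underside
- file_pot: bystander, loose: white pot of files, diameter 84, about 215 high with the files; origin at centre of underside
Not all that is in view belongs to the job. There is more than one size of the hammer; the job needs the smaller. What is shaped like the pliers but green or pink is not meant.

How it is judged:
By the outcome, as a careful person would: the job done as asked, in the order asked, and still so for the second after the job is handed in, with the robot touching nothing.
It also fails if it takes over 61 s, if anything falls off the work surface, if the arm or the gripper's body presses on something with over 40 N, if the wrist force passes 120 N, or if a joint passes its speed limit or range.

ROBOT

A 6-joint arm with a two-finger parallel gripper is mounted at the origin on the work surface. World frame = base frame: x ahead of the robot, y to its left, z up, the work surface at z = 0. Lengths are in m, angles in rad, forces in N, time in s.
With the tool pointing down it reaches from about 0.25 to 0.775 m from the base axis. Payload 4 kg.
Tool frame: the origin (TCP) lies on the centre line of the jaws, within the pads' length; the fingertips stand 8 mm ahead of it and the grasp point (between the pads) lies 11 mm behind it (arm.tips_ahead is the distance from the TCP to the fingertips, in m); z points along the fingers, y is the line along which they close (so a half turn about z gives the same grasp; the last joint's range is limited). The gripper opens to 85 mm and grips with 20 to 120 N. Pads are 22 mm wide; open, the fingers measure 114 mm over their backs; the gripper's body (76 mm by 85 mm) begins 54 mm behind the grasp point. The pads swing forward as they close: fully open they stand 13 mm farther back than shut.
Start: joints at [-1.445, 0.087, 1.371, -0, 1.684, -0.103], TCP at [0.125, -0.536, 0.21] pointing down, gripper open.
Joint ranges: [-3.1, 3.1], [-0.76, 2.03], [0.27, 2.55], [-1.08, 4.22], [0.17, 2.65], [-2.57, 2.57]. Speed limits (rad/s): [2.79, 2.79, 3.14, 3.14, 3.14, 3.14].

INTERFACE

Orientations are given as a unit quaternion [w, x, y, z].
In Python, from rig import arm, imaging gives the robot as it stands.
- The arm moves only by the shell command python3 -m inch 'ROWS'. ROWS is JSON, a list that holds one entry, the list of rows, each a list of 7 numbers: the shift along the tool's x, y, z in mm, then the turn, a rotation vector about the tool's x, y, z in degrees, then the opening, from -1 (shut) to 1 (fully open). A call has 1 to 5 rows; each row shifts and turns the commanded pose from where the row before left it, along the tool's axes as they then stand; what a row does not reach is not made up. A row lasts 1/10 s, in which the tool goes at most 50 mm and 8.59 degrees, less where a joint would pass 70% of its speed; a pose out of reach is approached as far as the arm can. A call is refused whole if a number of a shift passes 50 or a number of a turn 8.59, either way. A call with a gripper value outside its range is refused whole. The fingers move at their own pace and stop on an object; the grip force is fixed at half the most. Time passes only in rows, so rows that do not move let the fingers close. It gives the time, the measured TCP pose, the force, the opening and the grip force at its end, in the units of the state.
- arm.state(): the state, without advancing time (a new reading comes with each control period).
- imaging.grab_frame(name): name is "scene" or "top" or "wrist"; returns (picture, depth): 480x640x3 uint8, red, green, blue; 480x640 float32, m along the optical axis (not along the pixel's ray), 0 where there is no reading.
- imaging.get_calibration(name): a dict with "fx", "fy", "cx", "cy" (pixels), "origin" and "attitude" of the camera in the world. Camera axes: x right, y down, z forward; pixel columns grow to the right and rows downward; lengths in m; the calibration is good to about 2 mm. A picture is of the moment at which its call begins: read the wrist's pose just before it. get_calibration takes no time and is no camera call; for the wrist camera it gives the pose at the moment of the call.
- arm.close_job(): hands the job in; it is judged then, once.
The state is a dict: "clock": time; "joint_pos": joint angles; "joint_vel": joint speeds; "joint_torque": joint torques, N m; "eef_pos": TCP position; "orientation": TCP orientation; "force": force on the tool from outside, world axes, zero at the start; "torque": the same for the moment, N m; "opening": opening from 0.0 (shut) to 1.0 (fully open); "finger_force": force on a finger pad.
Only numpy, scipy, OpenCV 4.12 (cv2) and the standard library are available. Lean on these libraries where they do the work, as an engineer would, in place of code of your own. Each camera call takes 0.05 s, during which the arm holds its last target. There are 200 camera calls.

## Working session

There is one attempt and no reset: what is moved stays moved. The work goes in short steps, Python scripts to look and compute and a shell command to move; the robot and the scene stay as the last step left them, time stands still between calls to the robot, and variables do not carry over. Pictures are saved under pics/ and viewed, at most 16 in all, crops included, and the job is handed in when it is done.

```bash
mkdir -p pics; python3 - <<'E'
from rig import arm, imaging
import cv2,numpy as np
s=arm.state();print(s)
for n in("top","scene"):
    p,d=imaging.grab_frame(n);c=imaging.get_calibration(n);print(n,c)
    cv2.imwrite(f"pics/{n}0.png",p[:,:,::-1]);np.savez(f"{n}0.npz",p=p,d=d)
E
```

```text
{'clock': 0.0, 'joint_pos': array([-1.44510419e+00,  8.79404573e-02,  1.37226342e+00, -5.65991555e-07,
        1.68360087e+00, -1.03094466e-01]), 'joint_vel': array([ 0.00154535,  0.00020218, -0.00276036, -0.00048695, -0.00053288,
       -0.00154683]), 'joint_torque': array([-2.53211183e-04, -3.51874173e+01, -3.13269317e+01, -1.57115746e-04,
        1.08272099e-02,  1.39636987e-05]), 'eef_pos': array([ 0.12466687, -0.5351214 ,  0.20834248]), 'orientation': array([-1.10597558e-03,  9.93463614e-01,  1.14143876e-01, -1.27780185e-05]), 'force': array([-0.57383518, -0.70336905, -0.15092822]), 'torque': array([-0.0002176 ,  0.03191128,  0.02767928]), 'finger_force': 0.0, 'opening': 0.9996571726595446}
top {'fx': 579.3829688298573, 'fy': 579.3829688298573, 'cx': 323.62139885803987, 'cy': 242.1517113550358, 'origin': array([0.34847687, 0.00406935, 1.39012224]), 'attitude': array([ 0.03012283, -0.69724522,  0.71531304, -0.03562268])}
scene {'fx': 494.05627648532106, 'fy': 494.05627648532106, 'cx': 319.3876079076521, 'cy': 238.25921078389666, 'origin': array([ 0.94855054, -0.67320823,  1.13862722]), 'attitude': array([-0.30260283,  0.9058125 ,  0.28256121, -0.08996893])}
```

View pics/top0.png

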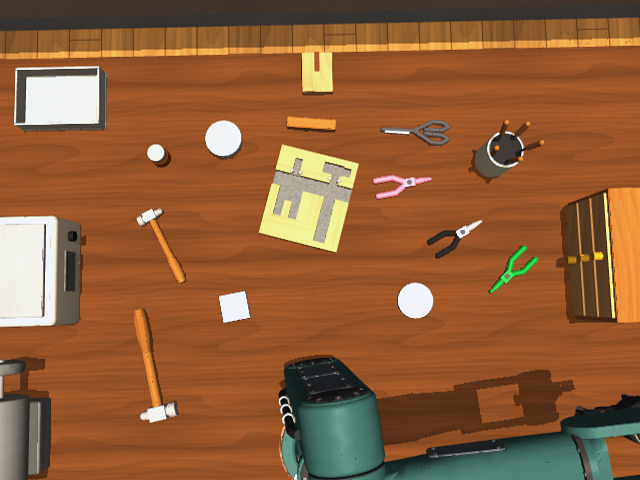

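View pics/scene0.png

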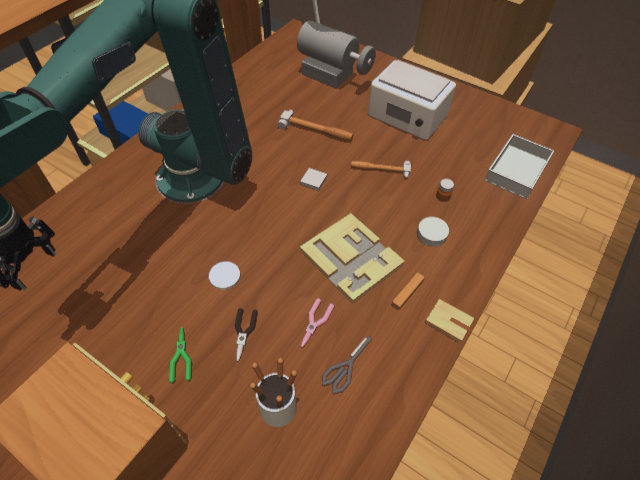

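The top view shows the small hammer (head at 150,216, butt at 183,281), the black pliers (nose tip 481,222, handles ~435,245) and the tray centred at 309,198. The hammer pocket is on the right and the heads point up (+x). The scene view agrees.

```bash
cat > h.py <<'E'
import numpy as np,cv2
from scipy.spatial.transform import Rotation as R
from rig import arm,imaging
def q(a): return R.from_quat(np.roll(a,-1))
def cast(c,uv,z):
    uv=np.atleast_2d(uv).astype(float)
    r=np.c_[(uv[:,0]-c['cx'])/c['fx'],(uv[:,1]-c['cy'])/c['fy'],np.ones(len(uv))]
    w=q(c['attitude']).apply(r);o=c['origin']
    return (o+w*((z-o[2])/w[:,2])[:,None])[:,:2]
def proj(c,P):
    p=q(c['attitude']).inv().apply(np.atleast_2d(P)-c['origin']);return np.c_[c['fx']*p[:,0]/p[:,2]+c['cx'],c['fy']*p[:,1]/p[:,2]+c['cy']]
def cloud(c,d):
    v,u=np.mgrid[:480,:640];P=np.stack([(u-c['cx'])/c['fx']*d,(v-c['cy'])/c['fy']*d,d],-1)
    return q(c['attitude']).apply(P.reshape(-1,3)).reshape(480,640,3)+c['origin']
def go(x,y,z,yaw):  # yaw deg of tool y line (mod 180), print tool-frame shift from now
    s=arm.state();r=q(s['orientation']);d=np.array([x,y,z])-s['eef_pos'];m=r.as_matrix()
    ty=np.degrees(np.arctan2(m[1,1],m[0,1]));dy=(yaw-ty+90)%180-90
    print('shift mm',np.round(r.inv().apply(d)*1e3,1),'turn tool z deg',round(-dy,2),'tilt',np.round(m[:,2],4),'pos',s['eef_pos'].round(4),'q6',s['joint_pos'][5].round(2),'t',s['clock'])
E
python3 - <<'E'
from h import *
c=imaging.get_calibration('top');f=np.load('top0.npz');p,d=f['p'],f['d'];W=cloud(c,d);hsv=cv2.cvtColor(p,cv2.COLOR_RGB2HSV)
print('bench z',np.median(W[300:380,180:220,2]),W[300:380,180:220,2].std())
m=((hsv[...,0]>22)&(hsv[...,0]<34)&(hsv[...,1]>60)&(hsv[...,2]>120)).astype(np.uint8);m[:, :250]=0;m[:135]=0;m[260:]=0;m[:,370:]=0
pts=cv2.findNonZero(m)[:,0];r=cv2.minAreaRect(cast(c,pts,.023).astype(np.float32)*1000);print('tray',r)
def box(n,u0,u1,v0,v1,z):
    k=np.zeros((480,640),bool);k[v0:v1,u0:u1]=1;k&=W[...,2]>.006
    vv,uu=np.nonzero(k);X=cast(c,np.c_[uu,vv],z)*1000;a=cv2.minAreaRect(X.astype(np.float32));mu=X.mean(0);_,_,V=np.linalg.svd(X-mu);t=(X-mu)@V[0]
    print(n,len(X),'rect',a,'mean',mu,'axis',V[0],t.min(),t.max())
box('hammer',130,195,200,290,.012);box('pliers',420,487,212,262,.007)
E
```

```text
bench z -0.0013071711746358572 0.0777172295829947
tray ((583.7418823242188, 25.133750915527344), (189.8802490234375, 221.25930786132812), 74.25062561035156)
hammer 831 rect ((478.24139404296875, 373.3402099609375), (145.03549194335938, 207.53036499023438), 89.70661926269531) mean [485.48065192 375.32130085] axis [-0.8983164  -0.43934911] -94.45778370219445 114.71108288627997
pliers 572 rect ((482.1155700683594, -319.83782958984375), (154.5655059814453, 118.3228759765625), 87.62057495117188) mean [ 480.08337093 -317.16437847] axis [ 0.44093019 -0.8975414 ] -90.75819114972393 97.18898874041106
```

```bash
python3 - <<'E'
from h import *
c=imaging.get_calibration('wrist');s=arm.state();r=q(s['orientation'])
print(c, r.inv().apply(c['origin']-s['eef_pos']), (r.inv()*q(c['attitude'])).as_matrix().round(3))
c=imaging.get_calibration('top')
print(cast(c,[(150,216),(183,281)],.012),cast(c,[(481,222),(435,240)],.007))
go(.40,-.30,.30,-26-90)
E
```

```text
{'fx': 418.77785316682593, 'fy': 418.77785316682593, 'cx': 321.3442214279653, 'cy': 241.522369098275, 'origin': array([ 0.20619474, -0.51764275,  0.37199167]), 'attitude': array([ 0.12794552,  0.77255272, -0.61326337, -0.10344215])} [ 0.08339392  0.00108554 -0.16353738] [[-0.    -0.946 -0.325]
 [ 1.    -0.    -0.001]
 [ 0.001 -0.325  0.946]]
[[0.55025698 0.40563099]
 [0.39285339 0.3272898 ]] [[ 0.51652316 -0.38877719]
 [ 0.47577893 -0.27590953]]
shift mm [ 321.5 -166.8  -91.2] turn tool z deg 39.11 tilt [-3.e-04  2.e-03 -1.e+00] pos [ 0.1247 -0.5352  0.2084] q6 -0.1 t 0.1
```

```bash
python3 -m inch '[[[40,-21,-6,0,0,0,1],[40,-21,-6,0,0,0,1],[40,-21,-6,0,0,0,1],[40,-21,-6,0,0,0,1],[40,-21,-6,0,0,0,1]]]'
python3 -m inch '[[[40,-21,-6,0,0,0,1],[40,-21,-6,0,0,0,1],[40,-21,-6,0,0,0,1],[0,0,0,0,0,0,1],[0,0,0,0,0,0,1]]]'
cat > see.py <<'E'
import sys
from h import *
def see(n):
    c=imaging.get_calibration('wrist');p,d=imaging.grab_frame('wrist');cv2.imwrite(f'pics/{n}.png',p[:,:,::-1]);np.savez(n+'.npz',p=p,d=d,**c);return c,p,d
if __name__=='__main__': see(sys.argv[1]);s=arm.state();print(s['clock'],s['eef_pos'],s['opening'],s['finger_force'],s['force'])
E
python3 see.py wp
```

```text
clock: 0.6
eef_pos: [0.2966, -0.3865, 0.2393]
orientation: [-0.0, 0.993, 0.114, -0.0]
force: [0.5, -0.4, 1.0]
opening: 1.002
finger_force: 0.0
clock: 1.1
eef_pos: [0.3987, -0.2987, 0.2571]
orientation: [-0.0, 0.993, 0.115, -0.001]
force: [-0.4, 0.2, -0.6]
opening: 1.0
finger_force: 0.0
1.15 [ 0.39797772 -0.29942172  0.25691494] 1.0001460594625284 0.0 [-0.13325818  0.87591661  0.5208653 ]
```

View pics/wp.png

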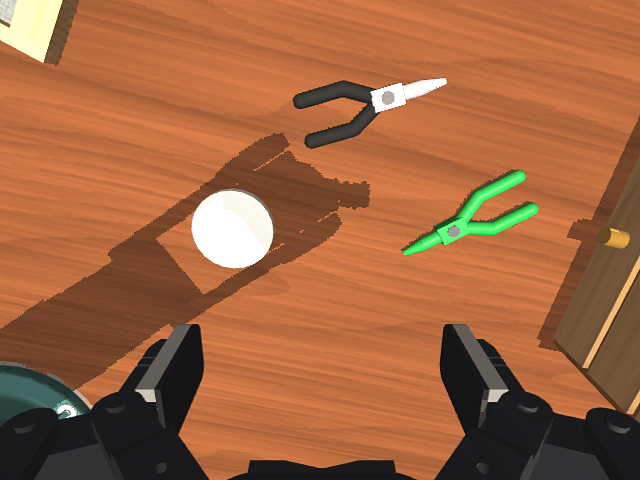

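The wrist view shows the black pliers: pivot at (388,98), nose tip at (446,82), handle ends at (300,102) and (311,141).

```bash
python3 -m inch '[[[25,-43,0,0,0,0,1],[25,-43,0,0,0,0,1],[25,-43,0,0,0,0,1],[25,-43,0,0,0,0,1],[25,-43,0,0,0,0,1]]]' | head -2
python3 -m inch '[[[25,-43,0,0,0,0,1],[0,-43,0,0,0,0,1],[0,0,0,0,0,0,1],[0,0,0,0,0,0,1]]]' |head -2
python3 see.py wt
python3 - <<'E'
from h import *
f=np.load('wp.npz');c={k:f[k] for k in f if k not in'pd'}
print('pliers pivot,tip,ends',cast(c,[(388,98)],.014),cast(c,[(446,82),(300,102),(311,141)],.007))
E
```

```text
clock: 1.65
eef_pos: [0.4709, -0.0617, 0.2571]
clock: 2.05
eef_pos: [0.4758, 0.0269, 0.2571]
2.1 [0.47595111 0.02621546 0.25716738] 0.9980751031355743 0.0 [ 0.81919434  0.02369252 -0.13500184]
pliers pivot,tip,ends [[ 0.49357118 -0.3399366 ]] [[ 0.51948824 -0.38915941]
 [ 0.47151655 -0.26169538]
 [ 0.43906107 -0.27962174]]
```

View pics/wt.png

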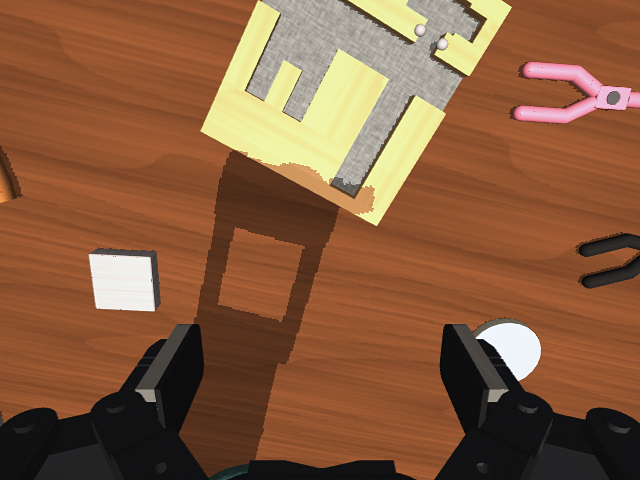

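The tray's near corners are at (201,130) and (377,225) and its far right corner is at (511,7). The hammer catch balls are at (420,30) and (443,44).

```bash
python3 -m inch '[[[2,-44,0,0,0,0,1],[2,-44,0,0,0,0,1],[2,-44,0,0,0,0,1],[2,-44,0,0,0,0,1],[2,-44,0,0,0,0,1]]]' | head -2
python3 -m inch '[[[2,-44,0,0,0,-6,1],[2,-44,0,0,0,-7,1],[0,0,0,0,0,0,1],[0,0,0,0,0,0,1]]]' |head -3
python3 see.py wh
python3 - <<'E'
from h import *
f=np.load('wt.npz');c={k:f[k] for k in f if k not in'pd'}
X=cast(c,[(201,130),(377,225),(511,7)],.023)*1e3;a,b,e=X
print('tray corners',X,np.linalg.norm(a-b),np.linalg.norm(e-b),np.degrees(np.arctan2(*(e-b)[::-1])),np.degrees(np.arctan2(*(a-b)[::-1])),'centre',(a+e)/2)
E
```

```text
clock: 2.6
eef_pos: [0.4367, 0.2435, 0.2574]
clock: 3.0
eef_pos: [0.4163, 0.3286, 0.2569]
orientation: [0.001, 0.974, 0.225, -0.0]
3.05 [0.41653758 0.32803595 0.25712816] 0.9971040861105782 0.0 [ 0.06529133 -0.30354196  0.24416282]
tray corners [[504.68787088 146.33830577]
 [453.37078448 -35.82218684]
 [663.54300539 -94.33654546]] 189.2508611044681 218.16574572452927 -15.557812939197335 74.26675043422549 centre [584.11543814  26.00088016]
```

View pics/wh.png

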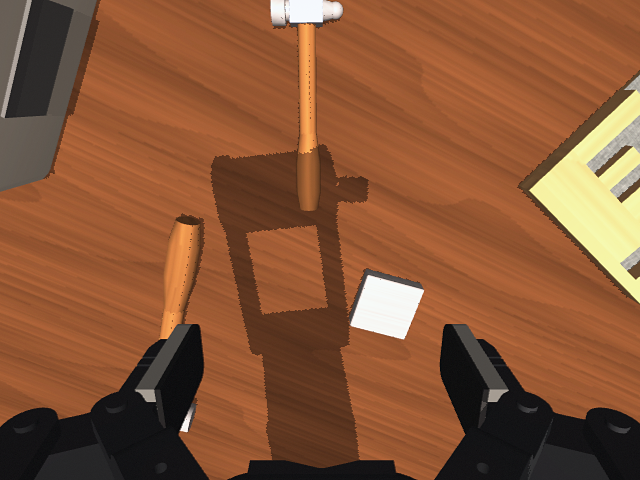

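The small hammer lies along column 308, head at the top (~row 12), butt end at (309,210). The face is on the left (+y) and the peen on the right.

```bash
python3 - <<'E'
from h import *
f=np.load('wh.npz');c={k:f[k] for k in f if k not in'pd'}
a,n,e=cast(c,[(309,209),(308,135),(307.5,28)],.012)
u=(e-a)/np.linalg.norm(e-a);an=np.degrees(np.arctan2(u[1],u[0]));print(a,n,e,np.linalg.norm(e-a)*1e3,an)
g=(a+125*1e-3*u+(e-40e-3*u))/2;print(a+.125*u,e-.04*u,arm.tips_ahead)
go(*(a+.125*u),.09,an-90)
E
```

```text
[0.39087956 0.32901268] [0.45575646 0.3608878 ] [0.53805326 0.40039696] 163.57203829075385 25.874971030471624
[0.50334813 0.38356378] [0.50206332 0.38294061] 0.008
shift mm [102.5 -12.2 167. ] turn tool z deg 0.04 tilt [-1.0e-04 -1.3e-03 -1.0e+00] pos [0.4165 0.328  0.2571] q6 1.68 t 3.05
```

```bash
python3 -m inch '[[[21,-2,33,0,0,0,1],[21,-2,33,0,0,0,1],[20,-3,33,0,0,0,1],[20,-3,33,0,0,0,1],[20,-2,33,0,0,0,1]]]' | head -2
python3 -m inch '[[[0,0,0,0,0,0,1],[0,0,0,0,0,0,1]]]' |head -3
python3 see.py wh2
python3 - <<'E'
from h import *
f=np.load('wh2.npz');c={k:f[k] for k in f if k not in'pd'};p=f['p']
hsv=cv2.cvtColor(p,cv2.COLOR_RGB2HSV)
print(proj(c,[[.5027,.3832,.012]]))
go(.5027,.3832,.011,25.87-90)
E
```

```text
clock: 3.55
eef_pos: [0.5041, 0.383, 0.0914]
clock: 3.75
eef_pos: [0.5024, 0.383, 0.0918]
orientation: [0.001, 0.975, 0.224, -0.001]
3.8 [0.50290262 0.38395645 0.09396625] 0.9969289472628162 0.0 [-0.41235864 -0.15891798  0.78111335]
[[320.01473672 240.13538656]]
shift mm [-0.6  0.6 83. ] turn tool z deg 0.08 tilt [ 1.2e-03  4.0e-04 -1.0e+00] pos [0.5029 0.384  0.094 ] q6 1.68 t 3.8
```

View pics/wh2.png

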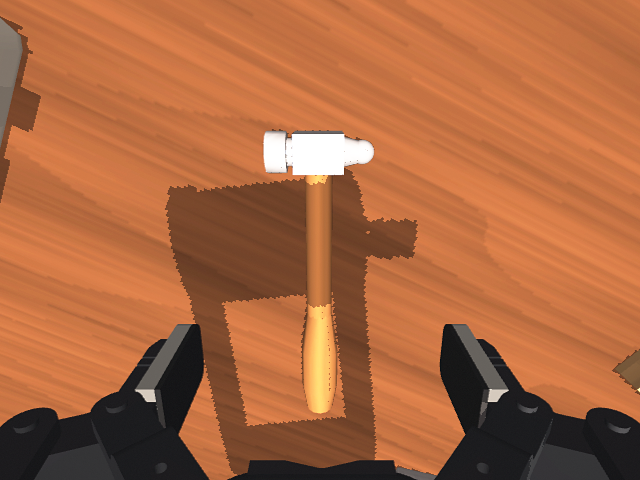

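The close view confirms it: neck columns 307–332 at row 240, head block rows 131–175, butt at (319,413). I'll descend and grip.

```bash
python3 - <<'E'
from h import *
f=np.load('wh2.npz');c={k:f[k] for k in f if k not in'pd'}
u=np.array([np.cos(np.radians(25.87)),np.sin(np.radians(25.87))])
for n,px,z in(('butt',(319,413),.012),('headback',(319,175),.024),('headfront',(319,133),.024),('neck240',(319.5,240),.012),('neck200',(318.5,200),.012),('neck290',(319,290),.012)):
    X=cast(c,[px],z)[0]-[.5027,.3832];print(n,1e3*X@u,1e3*(X@[-u[1],u[0]]))
E
python3 -m inch '[[[0,0,25,0,0,0,1],[0,0,25,0,0,0,1],[0,0,20,0,0,0,1],[0,0,13,0,0,0,1],[0,0,0,0,0,0,1]]]'
python3 -m inch '[[[0,0,0,0,0,0,-1],[0,0,0,0,0,0,-1],[0,0,0,0,0,0,-1],[0,0,0,0,0,0,-1],[0,0,0,0,0,0,-1]]]'
```

```text
butt -130.79167078723427 0.8261938964379749
headback 42.22308826372361 0.4921129509364747
headfront 64.80239212771286 0.45698257205144516
neck240 0.08770676060036259 0.3157691929578704
neck200 25.19792597669296 0.8804825304572116
neck290 -33.73272612942088 0.6751831513523341
clock: 4.3
eef_pos: [0.5013, 0.3846, 0.0096]
orientation: [0.0, 0.974, 0.226, -0.0]
force: [-0.2, -1.0, -0.2]
opening: 1.003
finger_force: 0.0
clock: 4.8
eef_pos: [0.5019, 0.3856, 0.0099]
orientation: [-0.0, 0.974, 0.226, 0.0]
force: [0.4, 0.3, 0.2]
opening: 0.141
finger_force: 0.0
```

```bash
python3 -m inch '[[[0,0,0,0,0,0,-1],[0,0,0,0,0,0,-1],[0,0,0,0,0,0,-1]]]'; python3 -m inch '[[[0,0,-20,0,0,0,-1],[0,0,-30,0,0,0,-1],[0,0,-40,0,0,0,-1]]]'
```

```text
clock: 5.1
eef_pos: [0.5017, 0.3854, 0.0093]
orientation: [0.0, 0.974, 0.226, -0.0]
force: [0.3, 0.1, 0.8]
opening: -0.001
finger_force: 0.0
clock: 5.4
eef_pos: [0.5002, 0.3844, 0.0977]
orientation: [0.001, 0.974, 0.226, -0.003]
force: [0.8, 0.3, 0.1]
opening: 0.004
finger_force: 0.0
```

```bash
python3 -m inch '[[[0,0,0,0,0,0,1],[0,0,0,0,0,0,1],[0,0,0,0,0,0,1],[0,0,0,0,0,0,1],[0,0,0,0,0,0,1]]]'; python3 see.py wh3
```

```text
clock: 5.9
eef_pos: [0.501, 0.3849, 0.0976]
orientation: [0.001, 0.974, 0.226, -0.002]
force: [0.1, 1.2, 1.0]
opening: 0.845
finger_force: 0.0
5.95 [0.50110671 0.38500102 0.0979319 ] 0.9234603562979958 0.0 [ 0.10342354 -0.38871698 -0.22738764]
```

View pics/wh3.png

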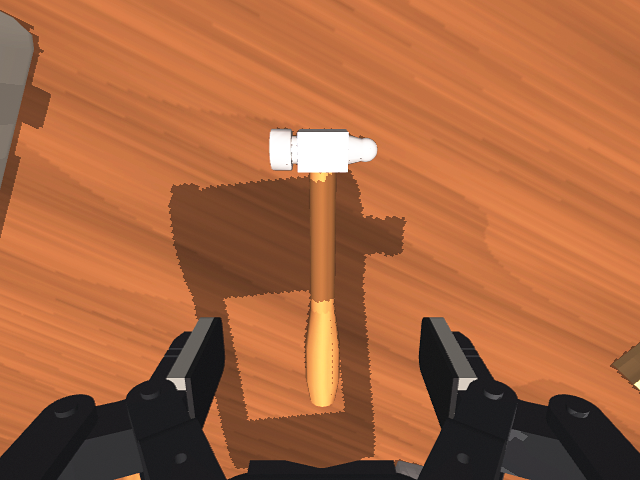

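```bash
python3 - <<'E'
from h import *
for n in('wh2','wh3'):
    f=np.load(n+'.npz');c={k:f[k] for k in f if k not in'pd'};W=cloud(c,f['d']);
    for uv in((190,328),(215,325),(195,345),(430,325),(450,330),(460,345),(320,240),(321,330),(320,152),(150,100),(500,300)): print(n,uv,W[uv[1],uv[0]].round(4),f['d'][uv[1],uv[0]].round(3),end='; ')
    print()
E
```

```text
wh2 (190, 328) [0.4927 0.4264 0.1318] 0.141; wh2 (215, 325) [ 0.4105  0.4198 -0.0012] 0.291; wh2 (195, 345) [0.4881 0.4226 0.133 ] 0.141; wh2 (430, 325) [ 4.762e-01  2.858e-01 -2.000e-04] 0.29; wh2 (450, 330) [0.5305 0.3481 0.1329] 0.14; wh2 (460, 345) [0.5307 0.3476 0.1417] 0.131; wh2 (320, 240) [0.5053 0.3844 0.02  ] 0.248; wh2 (321, 330) [0.4511 0.3575 0.0208] 0.268; wh2 (320, 152) [0.5518 0.407  0.0225] 0.229; wh2 (150, 100) [ 0.5328  0.5076 -0.0018] 0.243; wh2 (500, 300) [ 5.135e-01  2.528e-01 -4.000e-04] 0.284; 
wh3 (190, 328) [ 0.3945  0.4365 -0.0019] 0.3; wh3 (215, 325) [0.4951 0.4211 0.1364] 0.141; wh3 (195, 345) [0.4937 0.4241 0.1485] 0.13; wh3 (430, 325) [0.5268 0.3555 0.1357] 0.142; wh3 (450, 330) [0.5292 0.3501 0.1386] 0.14; wh3 (460, 345) [0.527  0.3458 0.1415] 0.138; wh3 (320, 240) [0.5019 0.3854 0.02  ] 0.255; wh3 (321, 330) [0.447  0.3579 0.0217] 0.273; wh3 (320, 152) [0.5496 0.4087 0.0226] 0.235; wh3 (150, 100) [ 0.5299  0.5114 -0.0013] 0.248; wh3 (500, 300) [ 5.11e-01  2.51e-01 -3.00e-04] 0.29;
```

The hammer has not moved. The wrist depth puts the open fingertips about 38 mm behind the reported TCP, where the description gives about 5 mm, so the fingers closed above the neck. I'll measure the tips in the partly closed state.

```bash
python3 -m inch '[[[0,0,0,0,0,0,-0.6],[0,0,0,0,0,0,-0.6],[0,0,0,0,0,0,-0.6],[0,0,0,0,0,0,-0.6],[0,0,0,0,0,0,-0.6]]]'|tail -2; cat > tips.py <<'E'
from see import *
s=arm.state();c,p,d=see('tips');W=cloud(c,d);r=q(s['orientation']);L=r.inv().apply(W.reshape(-1,3)-s['eef_pos']).reshape(480,640,3)*1e3
m=(d>0)&(d<.2)&(abs(L[...,0])<20)&(abs(L[...,1])<62)&(L[...,2]>-90)&(L[...,2]<15)&(p.max(2)<150)
for k in(-1,1):
    a=L[m&(L[...,1]*k>0)];print(k,len(a),'tip z rel TCP pct',np.percentile(a[:,2],[90,98,99.8]).round(1),'y',np.percentile(a[a[:,2]>np.percentile(a[:,2],85)][:,1],[2,50,98]).round(1),'x',np.percentile(a[a[:,2]>np.percentile(a[:,2],85)][:,0],[2,98]).round(1))
print(s['opening'],s['clock'],s['eef_pos'])
E
python3 tips.py
```

```text
opening: 0.201
finger_force: 0.0
-1 14418 tip z rel TCP pct [-47.4 -30.6 -24.4] y [-20.9 -12.1  -7.6] x [-8.8 11. ]
1 14455 tip z rel TCP pct [-47.4 -30.8 -24.5] y [ 9.4 13.8 22.6] x [-8.7 11. ]
0.20110276984594172 6.45 [0.50175662 0.38541448 0.09951793]
```

```bash
python3 -m inch '[[[0,0,0,0,0,0,0.4],[0,0,0,0,0,0,0.4],[0,0,0,0,0,0,0.4],[0,0,20,0,0,0,0.4],[0,0,35,0,0,0,0.4]]]'
python3 -m inch '[[[0,0,35,0,0,0,0.4],[0,0,20,0,0,0,0.4],[0,0,10,0,0,0,0.4],[0,0,0,0,0,0,0.4]]]'
python3 -m inch '[[[0,0,0,0,0,0,-1],[0,0,0,0,0,0,-1],[0,0,0,0,0,0,-1],[0,0,0,0,0,0,-1],[0,0,0,0,0,0,-1]]]'
```

```text
clock: 7.0
eef_pos: [0.5043, 0.3871, 0.0479]
orientation: [-0.001, 0.974, 0.226, 0.004]
force: [0.6, -0.0, -1.0]
opening: 0.704
finger_force: 0.0
clock: 7.4
eef_pos: [0.5007, 0.3848, -0.0223]
orientation: [0.001, 0.974, 0.226, -0.002]
force: [0.4, -0.0, -0.2]
opening: 0.699
finger_force: 0.0
clock: 7.9
eef_pos: [0.5029, 0.3862, -0.0184]
orientation: [-0.001, 0.974, 0.226, 0.002]
force: [-0.8, 0.5, 6.4]
opening: 0.159
finger_force: 58.6
```

```bash
python3 -m inch '[[[0,0,-10,0,0,0,-1],[0,0,-30,0,0,0,-1],[0,0,-45,0,0,0,-1],[0,0,-40,0,0,0,-1],[0,0,0,0,0,0,-1]]]'
cat > tray.py <<'E'
from h import *
T=np.array([.5841,.0258]);A=-15.65
def tp(x,y):
    a=np.radians(A);return T+np.array([x*np.cos(a)-y*np.sin(a),x*np.sin(a)+y*np.cos(a)])/1e3
E
python3 - <<'E'
from tray import *
go(*tp(29,-48),.10,A-90)
E
```

```text
clock: 8.4
eef_pos: [0.5053, 0.3877, 0.1128]
orientation: [-0.002, 0.974, 0.226, 0.007]
force: [0.7, 0.2, -0.4]
opening: 0.158
finger_force: 58.6
shift mm [-99.1 414.8  10.8] turn tool z deg 41.77 tilt [ 0.0121  0.0075 -0.9999] pos [0.5053 0.3877 0.1128] q6 1.68 t 8.4
```

```bash
python3 -m inch '[[[-11,46,0,0,0,0,-1],[-11,46,0,0,0,0,-1],[-11,46,0,0,0,0,-1],[-11,46,0,0,0,0,-1],[-11,46,0,0,0,0,-1]]]'|head -2
python3 -m inch '[[[-11,46,0,0,0,0,-1],[-11,46,0,0,0,0,-1],[-11,46,0,0,0,0,-1],[-11,46,0,0,0,0,-1],[0,0,0,0,0,8.4,-1]]]'|head -2
python3 -m inch '[[[0,0,0,0,0,8.4,-1],[0,0,0,0,0,8.4,-1],[0,0,0,0,0,8.4,-1],[0,0,0,0,0,8.2,-1],[0,0,0,0,0,0,-1]]]'
python3 see.py wt2
python3 - <<'E'
from tray import *
go(*tp(29,-48),.10,A-90)
E
```

```text
clock: 8.9
eef_pos: [0.5525, 0.1527, 0.1027]
clock: 9.4
eef_pos: [0.5947, -0.0364, 0.1025]
clock: 9.9
eef_pos: [0.5939, -0.0298, 0.1027]
orientation: [0.0, 0.991, -0.136, -0.002]
force: [-0.2, -0.3, -2.4]
opening: 0.16
finger_force: 59.0
9.95 [ 0.59400066 -0.02978542  0.10291462] 0.15899846519774052 58.98744463920593 [ 0.24101221 -0.96938942 -1.56571372]
shift mm [ 4.5 -2.8  2.9] turn tool z deg 0.12 tilt [-2.9e-03  3.0e-04 -1.0e+00] pos [ 0.594  -0.0298  0.1029] q6 1.7 t 9.95
```

View pics/wt2.png

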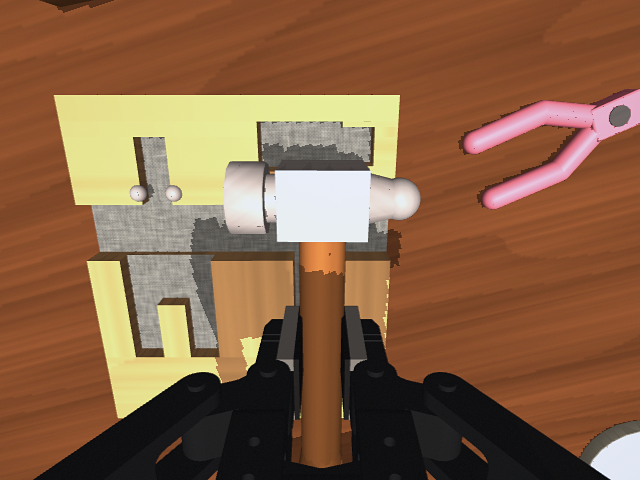

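The wrist view shows the tray's far edge corners at (54,96) and (400,95), and the held hammer's head block at columns 276–370, rows ~170–241. It is well aligned. I'll measure the remaining offset.

```bash
python3 - <<'E'
from tray import *
f=np.load('wt2.npz');c={k:f[k] for k in f if k not in'pd'};d=f['d'];W=cloud(c,d)
s=arm.state()
X=cast(c,[(54.5,96),(400.5,95)],.023);e=X[0]-X[1];print('corners mm',X*1e3,np.linalg.norm(e)*1e3,np.degrees(np.arctan2(e[1],e[0]))-90,'expected',tp(110,95),tp(110,-95))
print('trayz',np.median(W[110:130,90:120,2]))
R2=R.from_euler('z',A,degrees=True)
H=(R2.inv().apply(np.r_[s['eef_pos']]-np.r_[T,0]))*1e3;print('tcp in tray',H)
L=R2.inv().apply((W-np.r_[T,0]).reshape(-1,3)).reshape(480,640,3)*1e3
for uv in((323,180),(323,205),(323,235),(280,205),(366,205),(322,260),(322,400)):print(uv,L[uv[1],uv[0]].round(1))
# head block top edges at measured z
z=np.median(W[180:235,290:355,2]);B=cast(c,[(276,205),(370,205),(323,171),(323,241)],z)
print('block z',z,(R2.inv().apply(np.c_[B-T,np.zeros(4)])*1e3).round(1))
E
```

```text
corners mm [[714.48681076  87.16303458]
 [663.68691543 -95.44949812]] 189.54673952571204 -15.545719368652755 expected [0.71564925 0.08760449] [ 0.66439481 -0.09535174]
trayz 0.02227457712931788
tcp in tray [ 24.52835163 -50.85392496 102.9146212 ]
(323, 180) [ 85.5 -52.4 143.4]
(323, 205) [ 77.9 -52.4 143.4]
(323, 235) [ 68.4 -52.4 143.4]
(280, 205) [ 78.1 -39.6 144.1]
(366, 205) [ 77.8 -65.4 143.1]
(322, 260) [ 59.1 -52.1 140.8]
(322, 400) [  3.5 -52.1 139.9]
block z 0.14353372126121458 [[ 78.  -38.3   0. ]
 [ 78.  -66.5   0. ]
 [ 88.2 -52.4   0. ]
 [ 66.5 -52.4   0. ]]
```

```bash
python3 -m inch '[[[2,-2,20,0,0,0,-1],[2,-2,30,0,0,0,-1],[0,0,25,0,0,0,-1],[0,0,10,0,0,0,-1],[0,0,0,0,0,0,-1]]]'
python3 see.py wt3
python3 - <<'E'
from tray import *
f=np.load('wt3.npz');c={k:f[k] for k in f if k not in'pd'};d=f['d'];W=cloud(c,d);go(*tp(29,-48),.02,A-90)
R2=R.from_euler('z',A,degrees=True);L=R2.inv().apply((W-np.r_[T,0]).reshape(-1,3)).reshape(480,640,3)*1e3
for uv in((323,180),(323,205),(323,235),(280,205),(366,205),(322,260),(322,400)):print(uv,L[uv[1],uv[0]].round(1))
E
```

```text
clock: 10.45
eef_pos: [0.5979, -0.0268, 0.0169]
orientation: [0.0, 0.991, -0.136, -0.003]
force: [-0.1, 0.4, -2.9]
opening: 0.157
finger_force: 59.0
10.5 [ 0.59942058 -0.02704477  0.01890419] 0.16039113942542838 58.97933542728424 [-0.38137    -0.30309164 -2.09517394]
shift mm [-0.   1.2 -1.1] turn tool z deg 0.03 tilt [-1.7e-03  2.0e-04 -1.0e+00] pos [ 0.5994 -0.027   0.0189] q6 1.7 t 10.5
(323, 180) [ 88.7 -48.4  57.1]
(323, 205) [ 80.9 -48.4  56.7]
(323, 235) [ 71.6 -48.4  57.3]
(280, 205) [ 81.4 -35.6  58.6]
(366, 205) [ 81.3 -61.3  57.9]
(322, 260) [ 61.8 -48.1  53.7]
(322, 400) [  7.6 -48.2  55.2]
```

View pics/wt3.png

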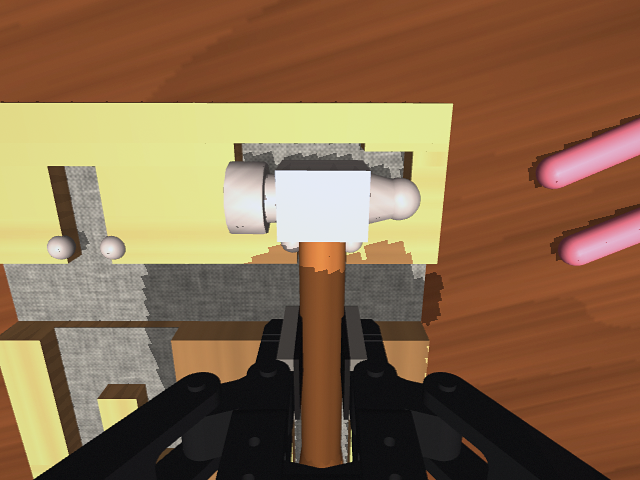

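The head is over its pocket. The pocket's left wall top edge is at column 234, its right wall top edge at column 413 (row 165), and the tray corner at (453,103).

```bash
python3 - <<'E'
from tray import *
f=np.load('wt3.npz');c={k:f[k] for k in f if k not in'pd'};W=cloud(c,f['d']);p=f['p']
R2=R.from_euler('z',A,degrees=True);t=lambda px,z:(R2.inv().apply(np.c_[cast(c,px,z)-T,np.zeros(len(px))])*1e3)[:,:2].round(1)
print('corner',t([(453,103)],.023),'pocket L/R (exp y -16,-82)',t([(234,150),(413,165)],.023),'far wall (exp x ~96)',t([(320,143)],.023),'trough right end edges exp x 48',t([(438,264)],.023))
print('block',t([(276,205),(370,205),(323,171),(323,242)],.0575),'face/peen ends y exp -18,-80',t([(224,200),(421,200)],.045))
L=R2.inv().apply((W-np.r_[T,0]).reshape(-1,3)).reshape(480,640,3)*1e3
print(L[120,300],L[120,430],L[260,322],L[440,322])
E
```

```text
corner [[109.7 -94.7]] pocket L/R (exp y -16,-82) [[ 93.2 -15.7]
 [ 87.7 -82.1]] far wall (exp x ~96) [[ 95.7 -47.4]] trough right end edges exp x 48 [[ 47.8 -95.1]]
block [[ 81.1 -34.3]
 [ 81.2 -62.5]
 [ 91.4 -48.4]
 [ 69.4 -48.4]] face/peen ends y exp -18,-80 [[ 79.6 -15.8]
 [ 79.7 -80.8]]
[103.75656615 -40.10246844  21.23030679] [103.85781368 -87.12499635  22.69746933] [ 61.82903316 -48.1110285   53.67080869] [-11.29084216 -48.18131228  54.74569366]
```

```bash
python3 -m inch '[[[0.7,-0.4,8,0,0,0,-1],[0,0,6,0,0,0,-1],[0,0,0,0,0,0,-1]]]'
python3 -m inch '[[[0,0,3,0,0,0,-1],[0,0,3,0,0,0,-1],[0,0,0,0,0,0,-1]]]'
python3 -m inch '[[[0,0,3,0,0,0,-1],[0,0,0,0,0,0,-1]]]'
```

```text
clock: 10.8
eef_pos: [0.6004, -0.0269, 0.0051]
orientation: [0.0, 0.991, -0.136, -0.0]
force: [-0.4, 0.4, -2.6]
opening: 0.163
finger_force: 59.0
clock: 11.1
eef_pos: [0.6004, -0.0269, -0.0009]
orientation: [0.0, 0.991, -0.136, -0.0]
force: [0.2, 0.1, -1.3]
opening: 0.16
finger_force: 59.0
clock: 11.3
eef_pos: [0.6014, -0.0273, -0.0031]
orientation: [0.0, 0.991, -0.137, 0.001]
force: [0.1, -1.1, -0.6]
opening: 0.161
finger_force: 59.1
```

```bash
python3 -m inch '[[[0,0,3,0,0,0,-1],[0,0,0,0,0,0,-1]]]'
python3 -m inch '[[[0,0,2,0,0,0,-1],[0,0,0,0,0,0,-1]]]'
python3 -m inch '[[[0,0,2,0,0,0,-1],[0,0,0,0,0,0,-1]]]'
```

```text
clock: 11.5
eef_pos: [0.6017, -0.0273, -0.0059]
orientation: [0.0, 0.991, -0.137, 0.001]
force: [1.3, -0.9, -0.7]
opening: 0.16
finger_force: 59.3
clock: 11.7
eef_pos: [0.601, -0.0271, -0.0087]
orientation: [0.0, 0.991, -0.137, 0.0]
force: [1.7, -1.2, -2.0]
opening: 0.16
finger_force: 59.1
clock: 11.9
eef_pos: [0.5999, -0.0269, -0.0118]
orientation: [0.0, 0.991, -0.137, -0.001]
force: [2.1, -1.1, -3.4]
opening: 0.157
finger_force: 58.8
```

```bash
python3 -m inch '[[[0,0,2,0,0,0,-1],[0,0,0,0,0,0,-1]]]'
python3 see.py wt4
python3 - <<'E'
from tray import *
f=np.load('wt4.npz');c={k:f[k] for k in f if k not in'pd'};W=cloud(c,f['d'])
R2=R.from_euler('z',A,degrees=True);L=R2.inv().apply((W-np.r_[T,0]).reshape(-1,3)).reshape(480,640,3)*1e3
for uv in((323,180),(323,205),(323,230),(290,205),(360,205),(322,260),(322,300),(322,350),(322,400),(322,440)):print(uv,L[uv[1],uv[0]].round(1))
E
```

```text
clock: 12.1
eef_pos: [0.5999, -0.0268, -0.0124]
orientation: [0.0, 0.991, -0.136, -0.001]
force: [-2.4, -0.5, 3.1]
opening: 0.162
finger_force: 59.6
12.15 [ 0.59992473 -0.02681795 -0.01239454] 0.15957416289825788 59.64618444442749 [-3.41734506 -0.08199089  3.03811795]
(323, 180) [ 90.6 -47.9  28.8]
(323, 205) [ 83.2 -47.9  29.7]
(323, 230) [ 75.4 -47.9  29.7]
(290, 205) [ 83.2 -38.1  29.5]
(360, 205) [ 83.1 -59.   29. ]
(322, 260) [ 64.3 -47.6  26.2]
(322, 300) [ 49.1 -47.6  24.5]
(322, 350) [ 30.1 -47.6  25.2]
(322, 400) [  8.8 -47.6  25.1]
(322, 440) [ -9.5 -47.6  25.4]
```

View pics/wt4.png

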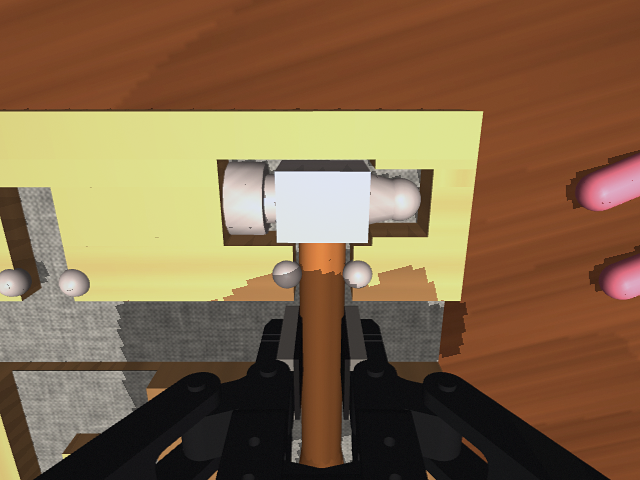

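The head lies inside its pocket, its top at 29.5 mm (home is 30) and the neck top at about 25–26 mm (home is 26), with the balls at (287,273) and (358,273) beside the neck. It is home, so I'll release and rise.

```bash
python3 -m inch '[[[0,0,0,0,0,0,0],[0,0,0,0,0,0,0],[0,0,0,0,0,0,0],[0,0,-10,0,0,0,0],[0,0,-20,0,0,0,0]]]'
python3 -m inch '[[[0,0,-40,0,0,0,0],[0,0,-40,0,0,0,0],[0,0,-40,0,0,0,0],[0,0,0,0,0,0,0]]]'
python3 see.py wt5
python3 - <<'E'
from tray import *
f=np.load('wt5.npz');c={k:f[k] for k in f if k not in'pd'};W=cloud(c,f['d'])
R2=R.from_euler('z',A,degrees=True);L=R2.inv().apply((W-np.r_[T,0]).reshape(-1,3)).reshape(480,640,3)*1e3
for x,z in((76,30),(82,30),(88,30),(64,26),(55,26),(30,26),(0,26)):
    P=np.r_[tp(x,-48),z/1e3];u,v=proj(c,P)[0].round().astype(int);print(x,u,v,np.median(L[v-1:v+2,u-1:u+2],(0,1)).round(1) if 0<v<479 else '')
go(.4951,-.3425,.05,-62-90)
E
```

```text
clock: 12.65
eef_pos: [0.5992, -0.0266, 0.0162]
orientation: [-0.0, 0.991, -0.136, -0.002]
force: [0.7, -0.5, -0.4]
opening: 0.502
finger_force: 0.0
clock: 13.05
eef_pos: [0.6052, -0.0274, 0.147]
orientation: [-0.0, 0.991, -0.136, 0.008]
force: [0.4, -1.1, 1.6]
opening: 0.502
finger_force: 0.0
13.1 [ 0.60354656 -0.02720642  0.14329925] 0.501738912019007 0.0 [ 0.14200525  0.27001708 -0.33451681]
76 324 168 [ 75.8 -48.   29.2]
82 324 159 [ 81.7 -48.   29.1]
88 324 150 [ 87.6 -48.   29.2]
64 324 185 [ 63.6 -48.   25.3]
55 324 197 [ 55.1 -48.   25. ]
30 324 232 [ 29.6 -48.   24.7]
0 324 271 [ -0.4 -48.1  24.9]
shift mm [-20.2 333.   92.6] turn tool z deg 46.32 tilt [ 0.0104 -0.0014 -0.9999] pos [ 0.6035 -0.0272  0.1433] q6 1.71 t 13.1
```

Hammer confirmed home from above (head top level at 29.2 mm, where the tray top also reads about 0.8 mm low). Now the pliers.

```bash
python3 -m inch '[[[0,0,0,0,0,8.5,0],[0,0,0,0,0,8.5,0],[0,0,0,0,0,8.5,0],[0,0,0,0,0,8.5,0],[0,0,0,0,0,8.5,0]]]'|head -2
python3 -m inch '[[[0,0,0,0,0,3.5,0],[28,30,0,0,0,0,0],[28,30,0,0,0,0,0],[28,30,0,0,0,0,0],[28,30,0,0,0,0,0]]]'|head -2
python3 -m inch '[[[28,31,5,0,0,0,0],[28,31,5,0,0,0,0],[28,31,5,0,0,0,0],[28,31,5,0,0,0,0],[0,0,0,0,0,0,0]]]'
python3 see.py wp2
python3 - <<'E'
from h import *
go(.4936,-.340,.05,-61.6-90)
E
```

```text
clock: 13.6
eef_pos: [0.5999, -0.0268, 0.1359]
clock: 14.1
eef_pos: [0.5469, -0.1833, 0.1361]
clock: 14.6
eef_pos: [0.4888, -0.3438, 0.1149]
orientation: [0.001, 0.857, -0.515, -0.002]
force: [0.5, -0.1, 0.3]
opening: 0.5
finger_force: 0.0
14.65 [ 0.49010624 -0.3414008   0.11537502] 0.49898043562921734 0.0 [ 1.19114908 -0.76923438  0.1239187 ]
shift mm [ 0.6 -3.8 65.4] turn tool z deg -0.34 tilt [-0.0029  0.0023 -1.    ] pos [ 0.4901 -0.3414  0.1154] q6 1.95 t 14.65
```

View pics/wp2.png

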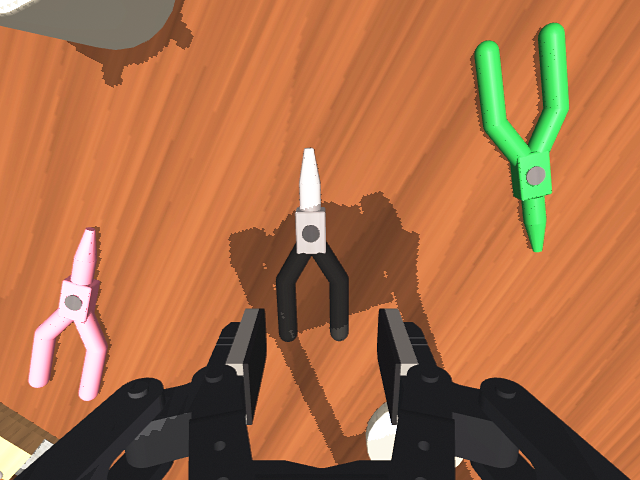

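Pliers: pivot at (311,233), joint box columns 297–326, nose tip (309,149), handle ends (288,337) and (340,336).

```bash
python3 - <<'E'
from h import *
f=np.load('wp2.npz');c={k:f[k] for k in f if k not in'pd'};W=cloud(c,f['d'])
for uv in((311,215),(311,233),(311,247),(309,190),(200,250)):print(W[uv[1],uv[0]].round(4))
pv=cast(c,[(311,233)],.014)[0];tip=cast(c,[(309,149)],.007)[0];E=cast(c,[(288,337),(340,336)],.008);bx=cast(c,[(312,253),(312,212)],.014)
v=tip-E.mean(0);print(pv,tip,E,bx,np.degrees(np.arctan2(v[1],v[0])),np.linalg.norm(v),np.linalg.norm(tip-pv))
w=tip-pv;an=np.degrees(np.arctan2(v[1],v[0]));print(np.degrees(np.arctan2(w[1],w[0])))
go(*pv,-.0205,an-90)
E
```

```text
[ 0.4995 -0.3513  0.0135]
[ 0.494  -0.3408  0.0152]
[ 0.4892 -0.3315  0.0135]
[ 0.5083 -0.3654  0.0133]
[ 0.5556 -0.2881 -0.0007]
[ 0.49383499 -0.34044543] [ 0.51995671 -0.38764986] [[ 0.47074496 -0.25877374]
 [ 0.43704291 -0.27750558]] [[ 0.48670363 -0.32818411]
 [ 0.49989331 -0.35351728]] -61.067086183383466 0.13655393425053008 0.05394999685938637
-61.04098520027849
shift mm [  1.4  -3.9 135.9] turn tool z deg -0.87 tilt [-0.0029  0.0023 -1.    ] pos [ 0.4901 -0.3414  0.1154] q6 1.95 t 14.65
```

```bash
python3 -m inch '[[[1.4,-4.6,30,0,0,-0.9,0],[0,0,40,0,0,0,0],[0,0,35,0,0,0,0],[0,0,18,0,0,0,0],[0,0,8,0,0,0,0]]]'
python3 -m inch '[[[0,0,0,0,0,0,0],[0,0,0,0,0,0,-1],[0,0,0,0,0,0,-1],[0,0,0,0,0,0,-1],[0,0,0,0,0,0,-1]]]'
```

```text
clock: 15.15
eef_pos: [0.4954, -0.3358, -0.0171]
orientation: [-0.001, 0.863, -0.505, -0.003]
force: [-0.3, -0.2, -1.1]
opening: 0.503
finger_force: 0.0
clock: 15.65
eef_pos: [0.4982, -0.3397, -0.0113]
orientation: [0.0, 0.863, -0.506, 0.002]
force: [0.8, 1.2, 5.4]
opening: 0.204
finger_force: 59.1
```

```bash
python3 -m inch '[[[0,0,-10,0,0,0,-1],[0,0,-30,0,0,0,-1],[0,0,-45,0,0,0,-1],[0,0,-40,0,0,0,-1],[0,0,0,0,0,0,-1]]]'
python3 - <<'E'
from tray import *
go(*tp(30,46),.12,A-90)
E
```

```text
clock: 16.15
eef_pos: [0.5001, -0.3418, 0.12]
orientation: [0.001, 0.863, -0.506, 0.007]
force: [0.9, -1.0, 0.3]
opening: 0.201
finger_force: 58.7
shift mm [-291.3 -306.4   -2.4] turn tool z deg -45.14 tilt [ 0.0111 -0.0096 -0.9999] pos [ 0.5001 -0.3418  0.12  ] q6 1.94 t 16.15
```

```bash
python3 -m inch '[[[-32,-34,0,0,0,0,-1],[-32,-34,0,0,0,0,-1],[-32,-34,0,0,0,0,-1],[-32,-34,0,0,0,0,-1],[-32,-34,0,0,0,0,-1]]]'|head -2
python3 -m inch '[[[-32,-34,0,0,0,0,-1],[-32,-34,0,0,0,0,-1],[-32,-34,0,0,0,0,-1],[-32,-34,0,0,0,0,-1],[0,0,0,0,0,-8.5,-1]]]'|head -2
python3 -m inch '[[[0,0,0,0,0,-8.5,-1],[0,0,0,0,0,-8.5,-1],[0,0,0,0,0,-8.5,-1],[0,0,0,0,0,-8.5,-1],[0,0,0,0,0,-2.5,-1]]]'|head -2
python3 -m inch '[[[0,0,0,0,0,0,-1],[0,0,0,0,0,0,-1]]]'
python3 - <<'E'
from tray import *
go(*tp(30,46),.03,A-90)
E
```

```text
clock: 16.65
eef_pos: [0.5665, -0.1145, 0.1104]
clock: 17.15
eef_pos: [0.6227, 0.0471, 0.1095]
clock: 17.65
eef_pos: [0.6217, 0.043, 0.1096]
clock: 17.85
eef_pos: [0.6221, 0.043, 0.1102]
orientation: [-0.009, 0.993, -0.121, -0.001]
force: [0.6, -0.0, -1.3]
opening: 0.201
finger_force: 58.8
shift mm [ -1.  -17.8  80.5] turn tool z deg 1.7 tilt [-8.000e-04  1.800e-02 -9.998e-01] pos [0.6221 0.043  0.1102] q6 1.78 t 17.85
```

```bash
python3 -m inch '[[[0,-9,0,-1,0.3,1.7,-1],[0,-8,20,0,0,0,-1],[0,0,30,0,0,0,-1],[0,0,0,0,0,0,-1],[0,0,0,0,0,0,-1]]]'
python3 see.py wt6
python3 - <<'E'
from tray import *
go(*tp(30,46),.03,A-90)
E
```

```text
clock: 18.35
eef_pos: [0.6262, 0.0595, 0.0604]
orientation: [0.0, 0.991, -0.136, -0.0]
force: [0.3, -1.5, -0.4]
opening: 0.201
finger_force: 58.8
18.4 [0.62742382 0.0593896  0.06205378] 0.20155125963996948 58.824201822280884 [ 0.04221312  0.34436019 -0.95719913]
shift mm [-2.7 -2.  32. ] turn tool z deg 0.04 tilt [ 2.3e-03 -2.0e-04 -1.0e+00] pos [0.6274 0.0594 0.0621] q6 1.85 t 18.4
```

View pics/wt6.png

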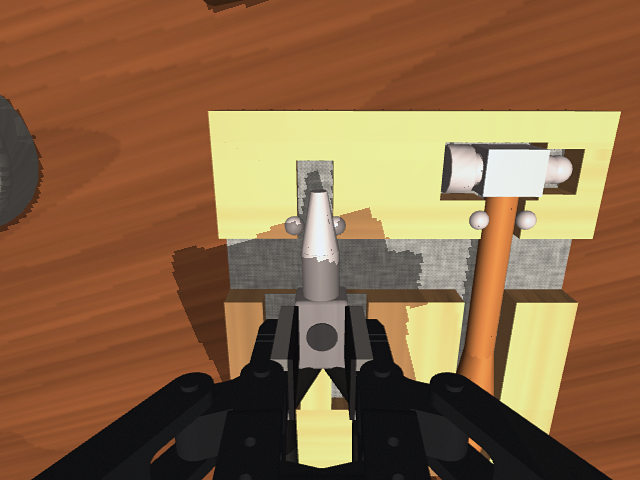

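The pliers are above their pocket: tip at (317,192), pivot at (321,337), pocket nose-slot edges at columns 296 and 334 (row 161), tray far corners at (208,111) and (621,111). The hammer is seated.

```bash
cat > fit.py <<'E'
from tray import *
def load(n):
    f=np.load(n+'.npz');c={k:f[k] for k in f if k not in'pd'};W=cloud(c,f['d']);R2=R.from_euler('z',A,degrees=True)
    L=R2.inv().apply((W-np.r_[T,0]).reshape(-1,3)).reshape(480,640,3)*1e3
    t=lambda px,z:(R2.inv().apply(np.c_[cast(c,px,z/1e3)-T,np.zeros(len(px))])*1e3)[:,:2].round(1)
    return c,L,t
E
python3 - <<'E'
from fit import *
c,L,t=load('wt6')
print('corners',t([(208,111),(621,111)],23),'slot',t([(296,161),(334,161)],23))
for uv in((317,200),(319,230),(320,260),(321,290),(321,310),(321,337),(321,360)):print(uv,L[uv[1],uv[0]].round(1))
z=L[310,321,2];print('pivot,box L R',t([(321,337),(298,310),(345,310),(321,367)],z),'tip',t([(317,191)],z-7),'nose at 230 L/R',t([(304,245),(337,245)],z-7))
E
```

```text
corners [[109.6  94.8]
 [109.6 -94.4]] slot [[86.9 54.9]
 [86.9 36.8]]
(317, 200) [81.8 44.4 81.4]
(319, 230) [71.6 43.7 83.9]
(320, 260) [60.3 43.3 83.9]
(321, 290) [49.  43.  85.1]
(321, 310) [40.3 43.  84.1]
(321, 337) [29.5 43.  85.4]
(321, 360) [19.4 43.  85.6]
pivot,box L R [[28.7 43. ]
 [40.3 51.6]
 [40.3 34. ]
 [15.1 43. ]] tip [[84.  44.4]] nose at 230 L/R [[63.6 49.3]
 [63.6 37. ]]
```

```bash
cat >> fit.py <<'E'
def axis(n,zmin,x0=25,x1=84):
    c,L,t=load(n);m=(L[...,2]>zmin)&(abs(L[...,1]-45)<13)
    X=[]
    for x in range(x0,x1,4):
        a=L[m&(abs(L[...,0]-x)<2)]
        if len(a): X.append((x,a[:,1].min(),a[:,1].max(),(a[:,1].min()+a[:,1].max())/2,a[:,2].max()))
    X=np.array(X);print(X.round(1));return X
E
python3 - <<'E'
from fit import *
X=axis('wt6',72);k=X[:,0]>46;print(np.degrees(np.polyfit(X[k,0],X[k,3],1)[0]))
E
```

```text
[[ 25.   32.   53.8  42.9 137.7]
 [ 29.   32.   53.8  42.9 129.4]
 [ 33.   32.   53.6  42.8 144.7]
 [ 37.   32.   54.   43.  150.8]
 [ 41.   32.   58.   45.  159.8]
 [ 45.   32.   58.   45.  163.1]
 [ 49.   32.   58.   45.  166.4]
 [ 53.   36.6  50.2  43.4  86.1]
 [ 57.   36.6  50.1  43.4  86.3]
 [ 61.   36.7  50.4  43.5  86.6]
 [ 65.   36.7  50.   43.3  85.9]
 [ 69.   37.5  49.6  43.5  85.3]
 [ 73.   38.3  48.8  43.5  84.8]
 [ 77.   39.   48.   43.5  84.1]
 [ 81.   39.8  47.7  43.7  82.7]]
-1.0482629849130147
```

```bash
python3 -m inch '[[[1,-1.3,15,0,0,0.5,-1],[0,-1.3,15,0,0,0,-1],[0,0,8,0,0,0,-1],[0,0,0,0,0,0,-1],[0,0,0,0,0,0,-1]]]'
python3 see.py wt7
python3 - <<'E'
from fit import *
X=axis('wt7',35,53,90);c,L,t=load('wt7');print('slot',proj(c,[[*tp(86.9,54.9),.023],[*tp(86.9,36.8),.023]]),L[310,321],L[337,321])
E
```

```text
clock: 18.9
eef_pos: [0.6285, 0.0618, 0.0227]
orientation: [0.0, 0.99, -0.14, 0.0]
force: [-0.3, -1.0, -0.9]
opening: 0.198
finger_force: 58.8
18.95 [0.62902343 0.06175261 0.02344847] 0.2035129752505641 58.81984233856201 [-0.26669915  0.16166744 -0.42121574]
[[ 53.   32.2  58.   45.1 128.3]
 [ 57.   39.2  52.8  46.   48.7]
 [ 61.   39.3  52.6  46.   48.5]
 [ 65.   39.2  52.9  46.1  48.2]
 [ 69.   40.   52.2  46.1  48. ]
 [ 73.   40.4  51.7  46.   47.1]
 [ 77.   41.5  50.9  46.2  46.2]
 [ 81.   42.2  50.1  46.1  46.5]
 [ 85.   42.9  49.6  46.3  45.3]]
slot [[296.74237268 178.94023283]
 [342.89451749 178.58554967]] [42.19438597 45.71192207 47.11312643] [31.43004156 45.79756033 48.34931027]
```

View pics/wt7.png

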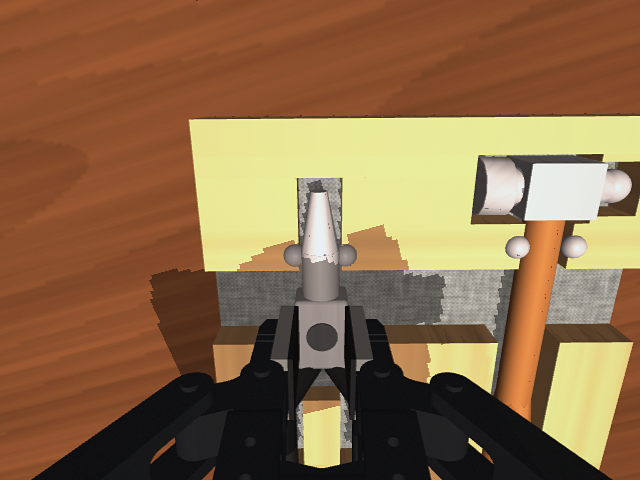

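The nose is centred in its slot (slot columns 297–343, nose tip at (317,192)), with the pivot at (321,337).

```bash
python3 - <<'E'
from fit import *
c,L,t=load('wt7');print('pivot exp 30',t([(321,337)],48),'tip exp 85',t([(317,191)],41),'box rear exp 15',t([(321,368)],48))
E
python3 -m inch '[[[0,0,6,0,0,0,-1],[0,0,5,0,0,0,-1],[0,0,0,0,0,0,-1]]]'
python3 -m inch '[[[0,0,3,0,0,0,-1],[0,0,0,0,0,0,-1]]]'
```

```text
pivot exp 30 [[31.2 45.8]] tip exp 85 [[85.9 46.8]] box rear exp 15 [[17.4 45.9]]
clock: 19.25
eef_pos: [0.628, 0.0618, 0.0112]
orientation: [0.0, 0.99, -0.14, -0.0]
force: [-0.4, 0.5, -2.1]
opening: 0.202
finger_force: 58.8
clock: 19.45
eef_pos: [0.6291, 0.0619, 0.0093]
orientation: [-0.0, 0.99, -0.14, 0.001]
force: [-0.1, 0.3, -0.7]
opening: 0.203
finger_force: 58.9
```

```bash
python3 -m inch '[[[-0.8,0,2,0,0,0,-1],[0,0,2,0,0,0,-1],[0,0,0,0,0,0,-1]]]'
python3 -m inch '[[[0,0,2,0,0,0,-1],[0,0,2,0,0,0,-1],[0,0,0,0,0,0,-1]]]'
python3 -m inch '[[[0,0,2,0,0,0,-1],[0,0,0,0,0,0,-1],[0,0,0,0,0,0,-1]]]'
```

```text
clock: 19.75
eef_pos: [0.6292, 0.0618, 0.0061]
orientation: [-0.0, 0.99, -0.14, 0.002]
force: [2.7, -0.1, 1.6]
opening: 0.202
finger_force: 59.2
clock: 20.05
eef_pos: [0.628, 0.062, 0.0007]
orientation: [-0.0, 0.99, -0.14, 0.001]
force: [2.0, 0.4, 0.2]
opening: 0.2
finger_force: 59.1
clock: 20.35
eef_pos: [0.6281, 0.062, 0.0006]
orientation: [-0.0, 0.99, -0.14, 0.001]
force: [-1.4, -0.5, 7.6]
opening: 0.204
finger_force: 59.9
```

```bash
python3 see.py wt8; python3 - <<'E'
from fit import *
axis('wt8',15,53,84);c,L,t=load('wt8');print(L[310,321],L[360,321],L[120,321])
E
python3 -m inch '[[[0,0,0,0,0,0,-0.2],[0,0,0,0,0,0,-0.2],[0,0,-5,0,0,0,-0.2],[0,0,-20,0,0,0,-0.2],[0,0,-40,0,0,0,-0.2]]]'
python3 -m inch '[[[0,0,-40,0,0,0,-0.2],[-20,0,-40,0,0,0,-0.2],[-20,0,0,0,0,0,-0.2],[0,0,0,0,0,0,-0.2]]]'
python3 see.py wt9
python3 - <<'E'
from fit import *
c,L,t=load('wt9')
for y,pts in((46,((80,24),(74,25),(65,26),(55,26),(48,26),(40,26),(30,26),(20,26))),(65,((-10,26),(-40,26),)),(27,((-10,26),(-40,26))),(-48,((82,30),(64,26),(30,26),(0,26),(-60,30))),(0,((80,23),(0,23)))):
    for x,z in pts:
        u,v=proj(c,[[*tp(x,y),z/1e3]])[0].round().astype(int)
        print((x,y),(u,v),np.median(L[v-1:v+2,u-1:u+2],(0,1)).round(1) if 1<v<478 and 1<u<638 else '')
E
```

```text
20.4 [6.28073110e-01 6.20390383e-02 6.22940787e-04] 0.20095868430699254 59.94534373283386 [-0.6873924   0.42244717  7.17705337]
[[ 53.   32.   58.   45.  106.4]
 [ 57.   32.   58.   45.   27.9]
 [ 61.   32.1  58.   45.1  26.3]
 [ 65.   32.   58.   45.   26.4]
 [ 69.   32.   57.9  45.   25.4]
 [ 73.   32.1  58.   45.   25.2]
 [ 77.   32.   58.   45.   24.1]
 [ 81.   32.   57.8  44.9  24. ]]
[41.86364953 45.84801923 25.36984454] [19.62373997 46.02784266 24.62865772] [109.56752526  45.31025969  22.35440632]
clock: 20.9
eef_pos: [0.6244, 0.062, 0.06]
orientation: [0.001, 0.99, -0.14, -0.004]
force: [0.1, -0.4, -0.2]
opening: 0.4
finger_force: 0.0
clock: 21.3
eef_pos: [0.5887, 0.0739, 0.1467]
orientation: [-0.0, 0.99, -0.139, 0.002]
force: [0.3, -0.8, -0.9]
opening: 0.4
finger_force: 0.0
21.35 [0.58896188 0.07342046 0.14489747] 0.3997429818887303 0.0 [ 0.00983994 -0.88498086  0.52315563]
(80, 46) (np.int64(322), np.int64(91)) [80.  45.9 22.2]
(74, 46) (np.int64(322), np.int64(101)) [73.8 45.9 23.6]
(65, 46) (np.int64(322), np.int64(115)) [65.1 45.9 24.4]
(55, 46) (np.int64(322), np.int64(
[... 208 characters left out ...]
nt64(322), np.int64(184)) [19.7 46.2 25.3]
(-10, 65) (np.int64(296), np.int64(226)) [-10.4  64.8  25.1]
(-40, 65) (np.int64(297), np.int64(265)) [-40.4  65.   24.6]
(-10, 27) (np.int64(349), np.int64(226)) [-10.6  27.2  25.1]
(-40, 27) (np.int64(349), np.int64(265)) [-40.5  26.8  25.1]
(82, -48) (np.int64(471), np.int64(86)) [ 82.2 -47.9  28.6]
(64, -48) (np.int64(466), np.int64(116)) [ 63.9 -48.2  24.8]
(30, -48) (np.int64(461), np.int64(168)) [ 30.1 -48.2  24.8]
(0, -48) (np.int64(457), np.int64(211)) [ -0.1 -48.7  24.7]
(-60, -48) (np.int64(451), np.int64(292)) [-61.  -48.7  28.7]
(80, 0) (np.int64(393), np.int64(90)) [80.3 -0.3 21.9]
(0, 0) (np.int64(388), np.int64(211)) [-0.6 -0.5 21.8]
```

View pics/wt9.png

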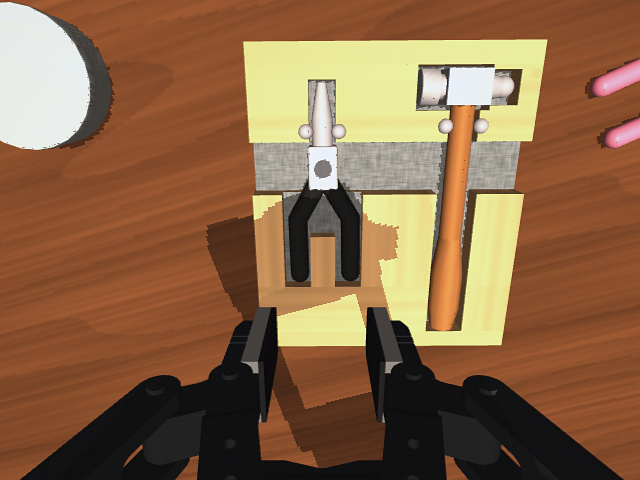

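Both tools lie flat in their pockets. With the tray top reading 21.9 for a true 23 mm, the hammer comes out at about 29.7 head and 25.9 neck, and the pliers at about 26 from nose to handles. All of these match home.

```bash
python3 -c "
from rig import arm
print(arm.close_job())"
```

```text
the job is handed in; nothing more can be done
None
```

The small hammer and then the pliers are pressed flat and fully home in their pockets by the depth readings, and the job was handed in at about 21 s of the 61 s. I touched nothing else on the bench.

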